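# Push a retainer plate under the spring clip of a checking fixture

## Task

Load the flat plate that lies in the channel of the checking fixture, without gripping or lifting it: press the clip's long tab down with one fingertip so that the clip's foot rises, and while keeping it down push the plate along the channel with the other fingertip, under the foot, until it is fully home against the end stop. Only then let the tab up, so that the foot comes down and holds the plate, and move clear; leave everything else where it stands.

Things in the scene. Friction and masses are not known exactly. Their poses are not given: they have to be found in the camera images.
- fixture: Grey checking fixture fixed to the table. Origin on the table under the channel; x along the channel to the end stop, y towards the clip's tab, z up. Base x -110 to 110, y -65 to 40 mm, its top, the stage, 30 mm above the table; from y = 40 to 85 (under the tab) only 18 mm. Channel at y = 0, 48 mm wide, between strips 4 mm wide, 5 mm high, x = -100 to 75 mm. Open above for x below 30 mm.
- stop (a point): Middle of the end stop's face, at the stage's height: fixture x = 75, y = 0 mm, 30 mm above the table. The stop is an aluminium block 14 mm high, 56 mm wide. Axes as the fixture's.
- gauge (a point): Top of the dial gauge's post, part of the fixture: x = 98, y = -46 mm, 102 mm above the table; round dial 42 mm across up to 123 mm above the table, and a thin arm 68 mm above the table that reaches to x = 64, y = -13 mm. Not to be touched.
- plate: Flat metal retainer plate to be loaded: 64 (its x) x 44 (y) x 12 mm (z), about 0.2 kg, origin at the centre of its underside. It lies loose on the stage in the channel, x along the channel, 55 to 78 mm short of home. Fully home its front edge is on the stop: its origin is at x = 43 mm in the fixture's frame, its rear edge at 11 mm.
- clip_angle (a joint): Angle (rad) of the spring clip, a rocker hinged along the fixture's x. 0 = at rest, foot 7 mm above the stage, so the plate cannot pass; grows as the tab goes down and the foot rises. The plate passes freely from about 0.22; 0.45 = tab level, foot 19 mm above the stage; 0.60 = end of travel. Holding the plate: about 0.17. Pressing the tab 25 mm from the hinge takes about 5 N at first, 9 N at 0.45.
- clip: Steel spring clip (hinge rod, arm with foot, press tab). Origin on the hinge line: fixture x = 0, y = 34, 42 mm above the table. The tab is a strip beside the channel, fixture x = -100 to 15 mm. At rest it slopes up away from the channel by 0.45 rad, outer edge at y = 75, 54 mm above the table. At 0.45 rad it is level: y = 39 to 76, upper face 35 mm above the table, 7 mm below the plate's top.
- tab_mid (a point): Middle of the strip's upper face, 23 mm from the hinge line; it moves with the clip. The tab can be pressed alike anywhere along its 115 mm, and a fingertip may slide along it while pressing.
- foot (a point): Middle of the underside of the clip's steel foot, which is 14 mm along the channel, 12 mm wide, 8 mm high and sits over the middle of the channel at fixture x = 36 to 50 mm. It rises when the tab is pressed, and presses the plate on the stage with about 4 N when let down.
- spare_plate: Bystander: a second, equal plate lying on the table beside the fixture; not to be used; origin at the centre of its underside.
- socket: Bystander: upright steel wrench socket, 28 mm across, 50 mm tall, beside the fixture; origin at the centre of its underside.
- race: Bystander: steel bearing ring, 52 mm across, 14 mm tall, beside the fixture; origin at the centre of its underside.
- bolt: Bystander: bolt standing on its head, 26 mm across, 45 mm tall, beside the fixture; origin at the centre of its underside.
- brush: Bystander: hand brush lying at the left; origin at the centre of its underside.
Not all that is in view belongs to the job. What is shaped like the plate but green or red is not meant.

How it is judged:
By the outcome, as a careful person would: the job done as asked, in the order asked, and still so for the second after the job is handed in, with the robot touching nothing.
It also fails if it takes over 48 s, if anything falls off the work surface, if the arm or the gripper's body presses on something with over 40 N, if the wrist force passes 120 N, or if a joint passes its speed limit or range.

## Robot

A 6-joint arm with a two-finger parallel gripper is mounted at the origin on the work surface. World frame = base frame: x ahead of the robot, y to its left, z up, the work surface at z = 0. Lengths are in mm, angles in degrees, forces in N, time in s.
With the tool pointing down it reaches from about 350 to 850 mm from the base axis. Payload 8.1 kg.
Tool frame: the origin (TCP) lies midway between the tips of the shut fingers; the grasp point (between the pads) lies 19 mm behind it; x points along the fingers, y is the direction in which the jaws open and shut, and the axes are right-handed (so a half turn about x gives the same grasp; the last joint's range is limited). The gripper opens to 85 mm and grips with 20 to 120 N. Pads are 22 mm wide; open, the fingers measure 114 mm over their backs; the gripper's body (76 mm by 85 mm) begins 54 mm behind the grasp point. The pads swing forward as they close: fully open they stand 13 mm farther back than shut.
Start: joints at [64.836, 7.471, 85.268, -0, 87.261, -4.893], TCP at [207.858, 562.85, 231.292] pointing down, gripper open.
Joint ranges: [-169.43, 169.43], [-51.17, 129.36], [1.28, 143.12], [-76.62, 256.62], [0, 156.53], [-152.29, 152.29]. Speed limits (degrees/s): [136.94, 136.94, 159.86, 180, 180, 180].

## Interface

Orientations are given as [roll, pitch, yaw] about the fixed x, y, z axes, in that order (R = Rz(yaw) Ry(pitch) Rx(roll)).
In Python, from bench import r gives the robot as it stands.
- The arm moves only by the tool move_arm, never from a script. Its argument "deltas" is a list of rows, each a list of 2 entries, a list of its own where there are three numbers: the shift along the tool's x, y, z in mm, then the turn about the tool's x in degrees. A call has 1 to 12 rows; each row is the pose to reach, as a shift and turn from the pose measured when the call began, along the tool's axes at that moment; what a row does not reach only later rows make up. A row lasts 1/8 s, in which the tool goes at most 62.5 mm and 10.7 degrees, less where a joint would pass 70% of its speed; a pose out of reach is approached as far as the arm can. A call with a gripper value outside its range is refused whole. "jaw" is the opening, from -1 (shut) to 1 (fully open), set as the call begins (left out, the last holds). The fingers move at their own pace and stop on an object; "squeeze" is the grip in N (left out, the last holds). Time passes only in rows, so rows that repeat a pose let the fingers close. It gives the time, the measured TCP pose, the force and the opening at its end, in the units of the state.
- r.sense(): the state, without advancing time (a new reading comes with each control period).
- r.snapshot(name): name is "scene" or "side" or "wrist"; returns (picture, depth): 384x512x3 uint8, red, green, blue; 384x512 float32, mm along the optical axis (not along the pixel's ray), 0 where there is no reading.
- r.get_calibration(name): a dict with "fovy" (degrees; the focal length in pixels is half the picture's height over the tangent of half this angle, whatever the lens; pixels are square), "cx", "cy" (the principal point, pixels), "position" and "attitude" of the camera in the world; the wrist camera has in their place "tool_from_camera" (4x4, takes a point from camera to tool coordinates, whose origin is the TCP and whose axes are the tool frame's). Camera axes: x right, y down, z forward; pixel columns grow to the right and rows downward; lengths in mm; the calibration is good to about 2 mm. A picture is of the moment at which its call begins: read the wrist's pose just before it. get_calibration takes no time and is no camera call.
- r.hand_in(): hands the job in, once; it reports no verdict.
The state is a dict: "time": time; "joint_pos": joint angles; "qd": joint speeds; "joint_efforts": joint torques, N m; "tool_pos": TCP position; "tcp_rot": TCP orientation; "ft_force": force on the tool from outside, world axes, zero at the start; "wrist_torque": the same for the moment, N m; "finger_gap": finger opening in mm.
Only numpy, scipy, OpenCV 4.12 (cv2) and the standard library are available. Lean on these libraries where they do the work, as an engineer would, in place of code of your own. Each camera call takes 0.05 s, during which the arm holds its last target. There are 200 camera calls.

## Working session

There is one attempt and no reset: what is moved stays moved. The work goes in short steps, Python scripts to look and compute and a tool call to move; the robot and the scene stay as the last step left them, time stands still between calls to the robot, and variables do not carry over. Pictures are saved under pics/ and viewed, about 8 in all and at most 12, crops included, and the job is handed in when it is done.

Besides the shell and the picture viewer there is one more tool, called after "Call:" as name(argument=value, ...) on one line, values as JSON. move_arm: Moves the arm, as the interface text tells. Its arguments: {"type":"object","properties":{"deltas":{"type":"array","items":{"type":"array"}},"jaw":{"type":"number"},"squeeze":{"type":"number"}},"required":["deltas"]}

```bash
mkdir -p pics; cat > h.py <<'E'
import numpy as np,cv2
from bench import r
def snap(n,f):
    s=r.sense(); im,d=r.snapshot(n); cv2.imwrite('pics/'+f+'.png',im[:,:,::-1]); np.savez('pics/'+f,im=im,d=d,p=s['tool_pos'],R=s['tcp_rot']); return im,d
E
python3 - <<'E'
from h import *
s=r.sense(); print(s)
for n in('scene','side','wrist'):
    print(n,r.get_calibration(n)); snap(n,n+'0')
a=[cv2.imread(f'pics/{n}0.png') for n in('scene','side')]
E
```

```text
{'time': 0.0, 'joint_pos': array([ 6.48357002e+01,  7.51605547e+00,  8.53309435e+01, -1.19729505e-03,
        8.72602071e+01, -4.89306287e+00]), 'qd': array([-0.01049698,  0.06522854,  0.06166115,  0.00790535, -0.01613186,
       -0.05653063]), 'joint_efforts': array([-1.89964310e-03, -5.69393992e+01, -5.00549197e+01, -3.24351140e-04,
        1.45446687e-02, -6.75056776e-05]), 'tool_pos': array([207.62800875, 562.33818836, 230.21859509]), 'tcp_rot': array([ -94.25398996,   89.89278728, -114.52516856]), 'ft_force': array([-0.38187283,  0.69261968,  0.72061781]), 'wrist_torque': array([ 0.02160433, -0.00379961, -0.03006182]), 'finger_gap': 85.3669558364194}
scene {'fovy': 54.12935738321607, 'cx': 257.50435040500304, 'cy': 184.14380633729226, 'position': array([983.8421447 , 239.33785667, 825.36036055]), 'attitude': array([-147.05355206,   -0.72910959,  109.15634628])}
side {'fovy': 42.19410047111571, 'cx': 253.02020607131, 'cy': 194.5275464984919, 'position': array([  34.03300209, -467.79639127,  935.0918104 ]), 'attitude': array([-137.59283419,   -0.7098089 ,  -38.43027928])}
wrist {'fovy': 59.55453091581696, 'cx': 263.94808052355023, 'cy': 189.37654028242633, 'tool_from_camera': array([[ 9.26190871e-04, -3.08051408e-01,  9.51369262e-01,
        -1.41911929e+02],
       [ 9.99999158e-01, -5.79496856e-04, -1.16117364e-03,
         4.82677181e-01],
       [ 9.09016672e-04,  9.51369536e-01,  3.08050612e-01,
        -7.94831700e+01],
       [ 0.00000000e+00,  0.00000000e+00,  0.00000000e+00,
         1.00000000e+00]])}
```

View pics/scene0.png

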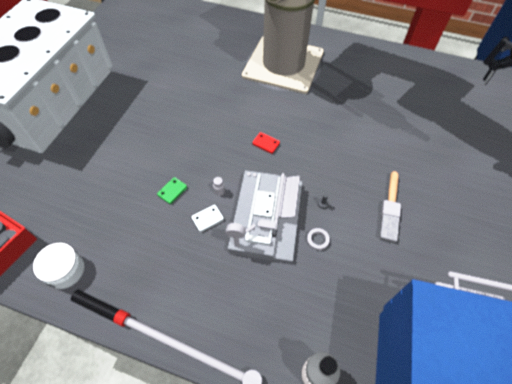

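View pics/side0.png

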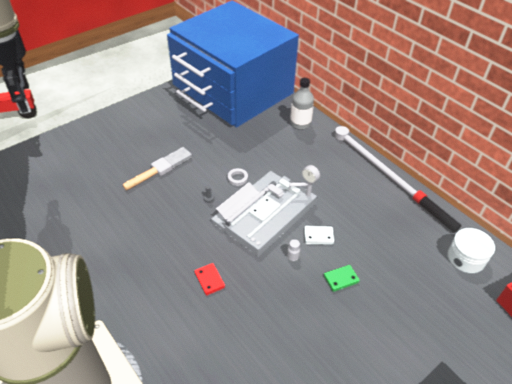

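```bash
cat >> h.py <<'E'
from scipy.spatial.transform import Rotation as Ro
def cam(n,z=None):
    c=r.get_calibration(n); f=192/np.tan(np.radians(c['fovy']/2))
    if n!='wrist': return c,f,Ro.from_euler('xyz',c['attitude'],degrees=True).as_matrix(),c['position']
    T=c['tool_from_camera']; Rt=Ro.from_euler('xyz',z['R'],degrees=True).as_matrix()
    return c,f,Rt@T[:3,:3],Rt@T[:3,3]+z['p']
def cloud(n,f):
    z=np.load(f'pics/{f}.npz'); c,fo,R,t=cam(n,z)
    v,u=np.mgrid[:384,:512]; d=z['d']
    P=np.stack([(u-c['cx'])/fo*d,(v-c['cy'])/fo*d,d],-1)@R.T+t
    return z['im'],d,P
def ray(n,f,u,v,h):
    z=np.load(f'pics/{f}.npz'); c,fo,R,t=cam(n,z)
    q=R@np.array([(u-c['cx'])/fo,(v-c['cy'])/fo,1]); return t+q*(h-t[2])/q[2]
def pix(n,f,p):
    z=np.load(f'pics/{f}.npz'); c,fo,R,t=cam(n,z); q=R.T@(np.asarray(p)-t)
    return fo*q[0]/q[2]+c['cx'],fo*q[1]/q[2]+c['cy']
E
python3 - <<'E'
from h import *
for n,(u0,v0,u1,v1) in (('scene',(150,120,350,270)),('side',(190,140,350,290))):
    im,d,P=cloud(n,n+'0')
    c=P[v0:v1,u0:u1].reshape(-1,3); ok=(d[v0:v1,u0:u1]>0).ravel(); c=c[ok]
    print(n,'table z',np.median(c[:,2]))
    for lo,hi in((25,35),(40,45)):
        m=c[(c[:,2]>lo)&(c[:,2]<hi)]; print(lo,len(m),m.min(0),m.max(0))
        print(cv2.minAreaRect(m[:,:2].astype(np.float32)))
    cr=cv2.resize(np.ascontiguousarray(im[v0:v1,u0:u1,::-1]),None,fx=4,fy=4,interpolation=cv2.INTER_CUBIC)
    cv2.imwrite(f'pics/{n}c.png',cr[:600,:800])
E
```

```text
scene table z 1.3018517651707953
25 2182 [450.63341527 -24.99505414  25.08446918] [680.78370397 253.86525183  34.97946811]
((550.3013305664062, 95.10975646972656), (234.14271545410156, 255.9325408935547), 66.20022583007812)
40 798 [453.77868881 -19.28276852  40.02160999] [672.57235407 253.94138995  44.99962201]
((551.4193725585938, 140.0119171142578), (178.02342224121094, 270.53253173828125), 27.219881057739258)
side table z 1.7706469630129504
25 2274 [445.21989196 -26.47791903  25.09208923] [678.46571855 254.16956063  34.9991679 ]
((545.8556518554688, 94.23912048339844), (238.80111694335938, 258.516357421875), 67.38021087646484)
40 729 [447.805657   -21.96736241  40.00326904] [667.27325785 253.65081791  44.99420783]
((546.9605712890625, 136.35635375976562), (185.0630645751953, 270.20068359375), 25.52374839782715)
```

View pics/scenec.png

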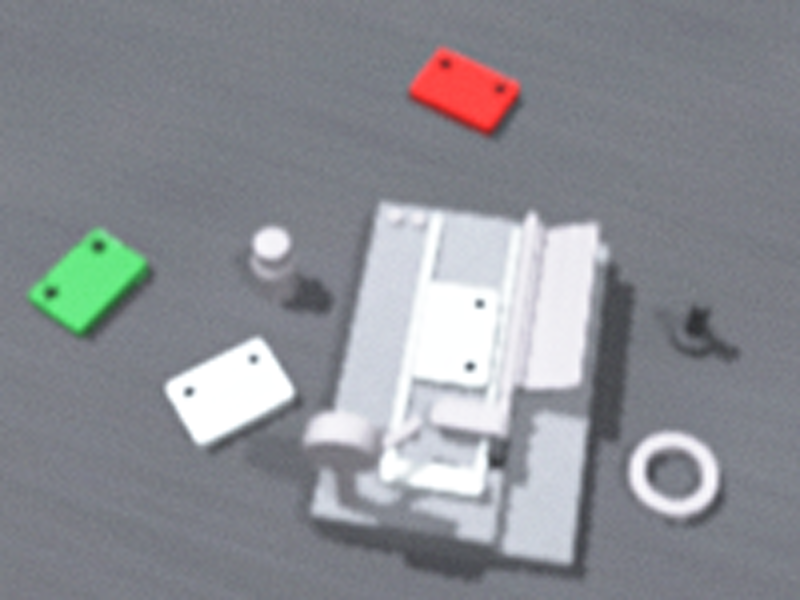

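```bash
python3 - <<'E'
from h import *
pts={(-110,-65,30):(380,203),(-105,26,35):(519,222),(-105,-26,35):(437,214),(75,-28,44):(380,480),(15,75,54):(580,386),(-100,75,54):(597,224)}
A=[];B=[]
for k,(u,v) in pts.items():
    w=ray('scene','scene0',150+u/4,120+v/4,k[2]); A.append(k[:2]);B.append(w[:2]); print(k,w.round(1))
A=np.array(A,float);B=np.array(B)
a,b=A-A.mean(0),B-B.mean(0)
th=np.arctan2((a[:,0]*b[:,1]-a[:,1]*b[:,0]).sum(),(a*b).sum()); R=np.array([[np.cos(th),-np.sin(th)],[np.sin(th),np.cos(th)]])
o=B.mean(0)-R@A.mean(0); print(np.degrees(th),o,(A@R.T+o-B).round(1))
for uv in((410,283),(499,287),(415,381),(487,388)):
    w=ray('scene','scene0',150+uv[0]/4,120+uv[1]/4,42)[:2]; print('plate',(R.T@(w-o)).round(1))
s=r.sense();print(Ro.from_euler('xyz',s['tcp_rot'],degrees=True).as_matrix().round(3))
E
```

```text
(-110, -65, 30) [465.5  35.8  30. ]
(-105, 26, 35) [452.8 125.5  35. ]
(-105, -26, 35) [464.6  74.3  35. ]
(75, -28, 44) [653.7 105.3  44. ]
(15, 75, 54) [563.6 195.9  54. ]
(-100, 75, 54) [450.7 174.4  54. ]
10.65834807682649 [564.30637152 119.3653213 ] [[  2.7  -0.7]
 [  3.5  -0. ]
 [  1.4   0.1]
 [-10.5   0.4]
 [  1.5  -0. ]
 [  1.4   0.2]]
plate [-48.1 -34.1]
plate [-53.7  20.2]
plate [ 18.7 -20.7]
plate [16.7 21.9]
[[-0.001  0.346  0.938]
 [-0.001  0.938 -0.346]
 [-1.    -0.001 -0.   ]]
```

Call:
move_arm(deltas=[[[0, -15, 20], -2], [[0, -40, 60], -5], [[0, -75, 115], -9], [[0, -110, 170], -13], [[5, -145, 225], -17], [[10, -180, 280], -21], [[20, -215, 330], -25], [[30, -245, 375], -28], [[35, -265, 410], -30], [[40, -280, 432], -31], [[40, -286, 441], -31], [[40, -286, 441], -31]], jaw=0.1)

```text
time: 1.65
tool_pos: [522.2, 141.3, 190.8]
tcp_rot: [-142.7, 89.9, -132.0]
ft_force: [-0.5, 0.9, 0.0]
finger_gap: 46.7
```

```bash
python3 - <<'E'
from h import *
s=r.sense();print(s['time'],s['tool_pos'],s['tcp_rot'],s['finger_gap'],s['ft_force'])
print(Ro.from_euler('xyz',s['tcp_rot'],degrees=True).as_matrix().round(3))
im,d=snap('wrist','w1'); cv2.imwrite('pics/w1b.png',cv2.resize(im[:,:,::-1],(800,600)))
E
```

```text
1.65 [522.19868616 141.32595273 190.8175931 ] [-142.66363092   89.91383709 -132.0026347 ] 46.70548934929726 [-0.49643855  0.94997289  0.04959497]
[[-0.001 -0.185  0.983]
 [-0.001  0.983  0.185]
 [-1.    -0.001 -0.001]]
```

View pics/w1b.png

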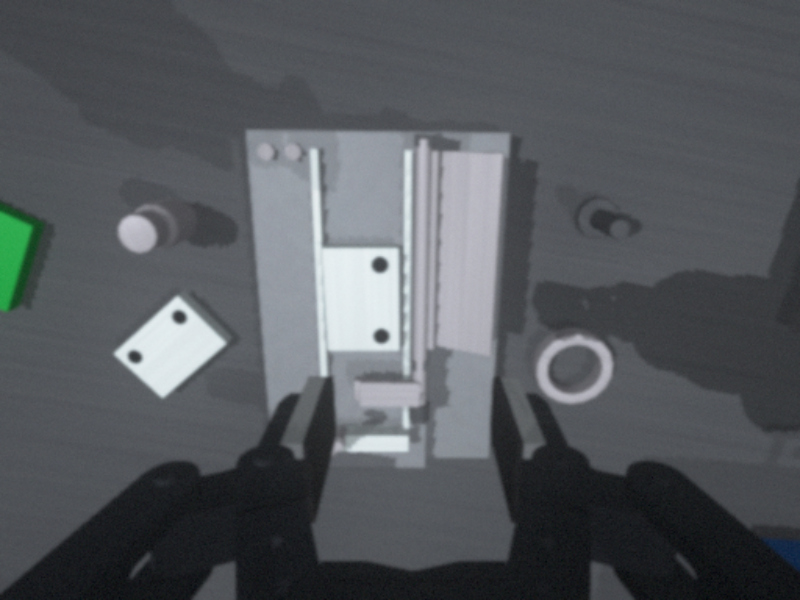

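```bash
cat >> h.py <<'E'
def fit(A,B):
    a,b=A-A.mean(0),B-B.mean(0)
    th=np.arctan2((a[:,0]*b[:,1]-a[:,1]*b[:,0]).sum(),(a*b).sum()); R=np.array([[np.cos(th),-np.sin(th)],[np.sin(th),np.cos(th)]])
    return th,R,B.mean(0)-R@A.mean(0)
E
python3 - <<'E'
from h import *
pts={(-110,-65,30):(246,130),(-100,-26,35):(315,150),(-100,26,35):(408,150),(-100,75,54):(505,154),(15,75,54):(491,355),(-110,85,18):(511,133)}
A=np.array([k[:2] for k in pts],float);B=np.array([ray('wrist','w1',u*.64,v*.64,k[2])[:2] for k,(u,v) in pts.items()])
th,R,o=fit(A,B); print(np.degrees(th),o,((B-o)@R).round(1))
for u,v in((322,248),(398,246),(402,350),(328,352)):
    print('plate',(R.T@(ray('wrist','w1',u*.64,v*.64,42)[:2]-o)).round(1))
s=r.sense(); print('tcp',R.T@(s['tool_pos'][:2]-o))
im,d,P=cloud('wrist','w1')
for u,v in((360,300),(360,200),(470,250),(480,400),(600,60)): print(u,v,P[int(v*.64),int(u*.64)])
np.savez('fix',th=th,o=o)
E
```

```text
10.06995069686643 [559.71890524 119.35386004] [[-109.7  -63.9]
 [ -99.6  -25.5]
 [-100.1   25.4]
 [ -99.4   75.4]
 [  13.2   74.5]
 [-109.4   84.2]]
plate [-46.4 -22.9]
plate [-48.   20.2]
plate [15.9 22.6]
plate [ 17.6 -22. ]
tcp [-33.23378989  28.82409993]
360 300 [544.94402106 114.25021031  41.40787356]
360 200 [489.62377102 104.25655747  27.16652446]
470 250 [502.64020356 169.7703902   47.69915931]
480 400 [608.98689422 204.15100405  16.57505354]
600 60 [387.4138896  227.65361372  -0.75378797]
```

Call:
move_arm(deltas=[[[5, 0, -5], 0.3], [[20, 0, -15], 0.6], [[40, 1, -25], 0.6], [[65, 1, -33], 0.6], [[90, 1, -33], 0.6], [[110, 1, -33], 0.6], [[122, 1, -33], 0.6], [[128, 1, -33], 0.6], [[128, 1, -33], 0.6]])

```text
time: 2.82
tool_pos: [489.1, 136.9, 63.1]
tcp_rot: [-144.8, 89.9, -134.7]
ft_force: [0.1, 0.7, 0.6]
finger_gap: 46.8
```

```bash
python3 - <<'E'
from h import *
s=r.sense();f=np.load('fix.npz');c,q=np.cos(f['th']),np.sin(f['th']);R=np.array([[c,-q],[q,c]])
print(s['time'],s['tool_pos'],s['ft_force'],R.T@(s['tool_pos'][:2]-f['o']))
M=Ro.from_euler('xyz',s['tcp_rot'],degrees=True).as_matrix();print(M.round(4), np.degrees(np.arctan2(M[1,2],M[0,2])))
im,d=snap('wrist','w2'); cv2.imwrite('pics/w2b.png',cv2.resize(im[:,:,::-1],(800,600)))
E
```

```text
2.825 [489.14980073 136.87345873  63.07125358] [0.0997668  0.70949529 0.57426751] [-66.41868036  29.58874362]
[[-9.000e-04 -1.759e-01  9.844e-01]
 [-9.000e-04  9.844e-01  1.759e-01]
 [-1.000e+00 -8.000e-04 -1.100e-03]] 10.130667210741843
```

View pics/w2b.png

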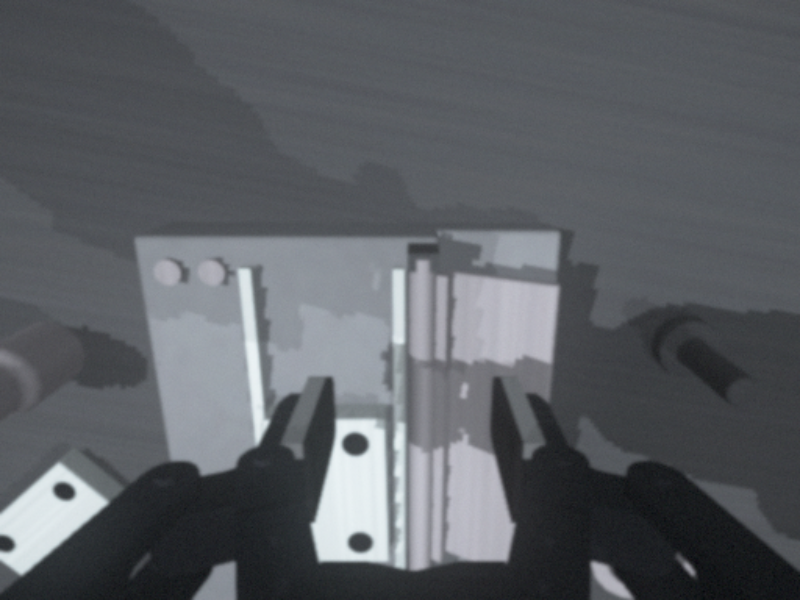

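```bash
python3 - <<'E'
from h import *
f=np.load('fix.npz');c,q=np.cos(f['th']),np.sin(f['th']);R=np.array([[c,-q],[q,c]])
im,d,P=cloud('wrist','w2')
for u,v in((305,378),(332,378),(495,378),(515,378),(318,395),(510,395),(300,430),(330,440),(285,450)):
    p=P[int(v*.64),int(u*.64)]; print(u,v,(R.T@(p[:2]-f['o'])).round(1),p[2].round(1),'| ray z66',(R.T@(ray('wrist','w2',u*.64,v*.64,66)[:2]-f['o'])).round(1))
for u,v in((345,418),(388,418)): print('plate rear',(R.T@(ray('wrist','w2',u*.64,v*.64,42)[:2]-f['o'])).round(1))
E
```

```text
305 378 [-57.2 -10.1] 28.9 | ray z66 [-75.3  -1.6]
332 378 [-75.9   6.2] 66.3 | ray z66 [-75.3   6.4]
495 378 [-77.6  53.2] 69.5 | ray z66 [-75.4  54.2]
515 378 [-77.6  59. ] 69.5 | ray z66 [-75.4  60.1]
318 395 [-77.3   4.4] 79.2 | ray z66 [-69.8   1.9]
510 395 [-77.4  56. ] 79.2 | ray z66 [-69.8  58.9]
300 430 [-77.8   3.6] 97.5 | ray z66 [-57.9  -4.2]
330 440 [-59.9   6.1] 74.0 | ray z66 [-54.4   4.8]
285 450 [-77.8   1.8] 105.6 | ray z66 [-50.8  -9.3]
plate rear [-47.6   6.1]
plate rear [-47.6  21.3]
```

Call:
move_arm(deltas=[[[6, 0, 0], 0], [[12, 0, 0], 0], [[16, 0, 0], 0], [[18, 0, 0], 0], [[18, 0, 0], 0]])

```text
time: 3.5
tool_pos: [489.4, 136.8, 45.3]
tcp_rot: [-132.7, 89.9, -122.6]
ft_force: [-0.2, -0.0, 0.3]
finger_gap: 46.9
```

Call:
move_arm(deltas=[[[1, 0, 0], 0], [[2, 0, 0], 0], [[3, 0, 0], 0], [[3, 0, 0], 0]])

```text
time: 4.0
tool_pos: [489.7, 137.0, 42.6]
tcp_rot: [-78.6, 90.0, -68.5]
ft_force: [-0.7, 0.7, 5.5]
finger_gap: 47.0
```

Call:
move_arm(deltas=[[[1, 0, 0], 0], [[2, 0, 0], 0], [[3, 0, 0], 0], [[3, 0, 0], 0]])

```text
time: 4.5
tool_pos: [489.8, 137.2, 39.7]
tcp_rot: [-41.9, 90.0, -31.8]
ft_force: [-0.6, 1.3, 5.6]
finger_gap: 46.9
```

Call:
move_arm(deltas=[[[2, 0, 0], 0], [[4, 0, 0], 0], [[6, 0, 0], 0], [[6.5, 0, 0], 0], [[6.5, 0, 0], 0]])

```text
time: 5.12
tool_pos: [489.9, 136.7, 33.4]
tcp_rot: [-76.0, 89.9, -65.8]
ft_force: [-3.3, -2.2, 7.7]
finger_gap: 46.9
```

```bash
python3 - <<'E'
from h import *
s=r.sense();f=np.load('fix.npz');c,q=np.cos(f['th']),np.sin(f['th']);R=np.array([[c,-q],[q,c]])
print(s['time'],s['tool_pos'],s['ft_force'],R.T@(s['tool_pos'][:2]-f['o']))
M=Ro.from_euler('xyz',s['tcp_rot'],degrees=True).as_matrix();print(M.round(4))
im,d=snap('side','s2'); cv2.imwrite('pics/s2b.png',cv2.resize(im[150:260,190:340,::-1],None,fx=5,fy=5,interpolation=cv2.INTER_CUBIC))
E
```

```text
5.125 [489.93117065 136.74012347  33.3815604 ] [-3.34452804 -2.2471931   7.67960915] [-65.67266115  29.32083957]
[[ 4.000e-04 -1.758e-01  9.844e-01]
 [-9.000e-04  9.844e-01  1.758e-01]
 [-1.000e+00 -1.000e-03  2.000e-04]]
```

View pics/s2b.png

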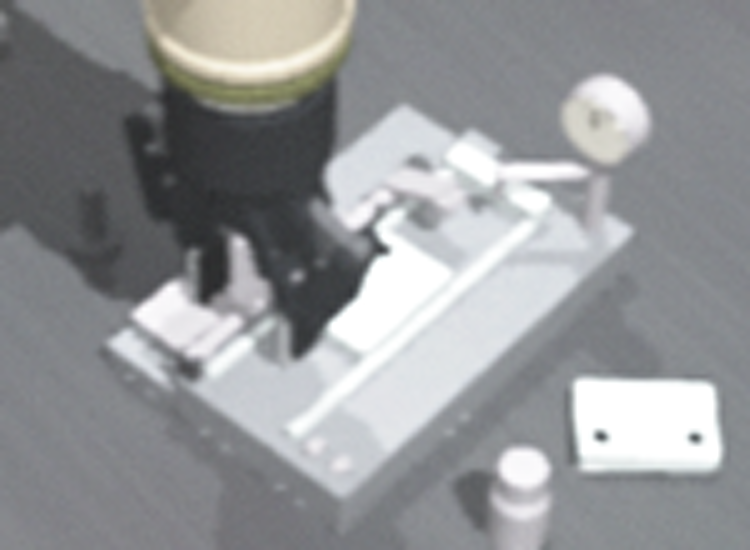

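Call:
move_arm(deltas=[[[0, 0, 3], 0], [[0, 0, 7], 0], [[0, 0, 11], 0], [[0, 0, 15], 0], [[0, 0, 19], 0], [[0, 0, 24], 0], [[0, 0, 29], 0], [[0, 0, 34], 0], [[0, 0, 39], 0], [[0, 0, 44], 0], [[0, 0, 48], 0], [[0, 0, 50], 0]])

```text
time: 6.68
tool_pos: [538.0, 145.2, 33.0]
tcp_rot: [-155.2, 89.8, -145.1]
ft_force: [-7.4, -0.9, 10.0]
finger_gap: 47.3
```

```bash
python3 - <<'E'
from h import *
s=r.sense();f=np.load('fix.npz');c,q=np.cos(f['th']),np.sin(f['th']);R=np.array([[c,-q],[q,c]])
print(s['time'],s['tool_pos'],s['ft_force'],R.T@(s['tool_pos'][:2]-f['o']))
im,d=snap('scene','c3'); cv2.imwrite('pics/c3b.png',cv2.resize(im[160:270,215:325,::-1],None,fx=5,fy=5,interpolation=cv2.INTER_CUBIC))
E
```

```text
6.675 [538.03677414 145.23193485  33.02645627] [-7.39711184 -0.86000526 10.02479224] [-16.82332728  29.27055217]
```

View pics/c3b.png

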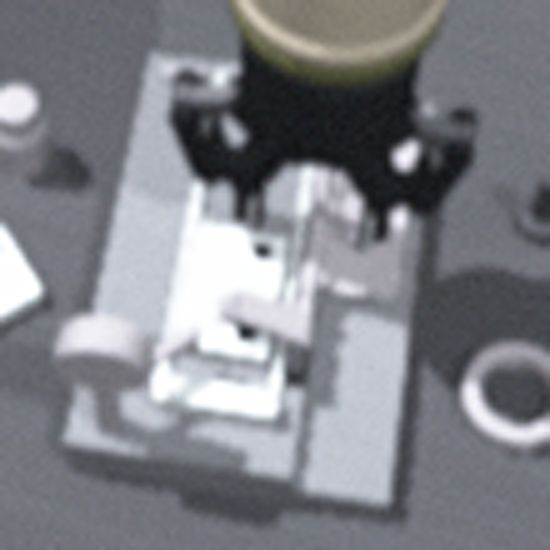

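Call:
move_arm(deltas=[[[0, 0, 3], 0], [[0, 0, 6], 0], [[0, 0, 9], 0], [[0, 0, 12], 0], [[0, 0, 14], 0], [[0, 0, 14], 0]])

```text
time: 7.48
tool_pos: [550.9, 147.4, 32.7]
tcp_rot: [-164.8, 89.7, -154.6]
ft_force: [-5.9, -1.3, 9.0]
finger_gap: 46.9
```

Call:
move_arm(deltas=[[[0, 0, 1], 0], [[0, 0, 2], 0], [[0, 0, 2], 0]])

```text
time: 7.85
tool_pos: [551.6, 147.5, 32.4]
tcp_rot: [-168.7, 89.5, -158.6]
ft_force: [-7.4, -1.6, 9.3]
finger_gap: 47.1
```

Call:
move_arm(deltas=[[[0, 0, 1.5], 0], [[0, 0, 3], 0], [[0, 0, 3], 0], [[0, 0, 3], 0]])

```text
time: 8.35
tool_pos: [553.3, 147.7, 32.1]
tcp_rot: [-170.7, 89.4, -160.5]
ft_force: [-7.3, -1.1, 9.7]
finger_gap: 47.0
```

Call:
move_arm(deltas=[[[0, 0, 1.5], 0], [[0, 0, 3], 0], [[0, 0, 3], 0], [[0, 0, 3], 0]])

```text
time: 8.85
tool_pos: [554.3, 147.8, 31.7]
tcp_rot: [-172.5, 89.1, -162.3]
ft_force: [-10.5, -2.1, 12.0]
finger_gap: 47.0
```

Call:
move_arm(deltas=[[[-1, 0, 2], 0], [[-1.5, 0, 4], 0], [[-1.5, 0, 4], 0], [[-1.5, 0, 4], 0]])

```text
time: 9.35
tool_pos: [554.5, 147.8, 31.8]
tcp_rot: [-174.9, 88.6, -164.8]
ft_force: [-15.5, -2.5, 12.1]
finger_gap: 47.1
```

```bash
python3 - <<'E'
from h import *
s=r.sense();f=np.load('fix.npz');c,q=np.cos(f['th']),np.sin(f['th']);R=np.array([[c,-q],[q,c]])
print(s['time'],s['tool_pos'],s['ft_force'],R.T@(s['tool_pos'][:2]-f['o']))
M=Ro.from_euler('xyz',s['tcp_rot'],degrees=True).as_matrix();print(M.round(4))
im,d=snap('scene','c4'); cv2.imwrite('pics/c4b.png',cv2.resize(im[180:250,225:305,::-1],None,fx=8,fy=8,interpolation=cv2.INTER_CUBIC))
E
```

```text
9.35 [554.4693573  147.8338333   31.77388588] [-15.48718358  -2.5170147   12.09543978] [-0.18894488 28.95912517]
[[-0.0229 -0.1761  0.9841]
 [-0.0062  0.9844  0.176 ]
 [-0.9997 -0.0021 -0.0236]]
```

View pics/c4b.png

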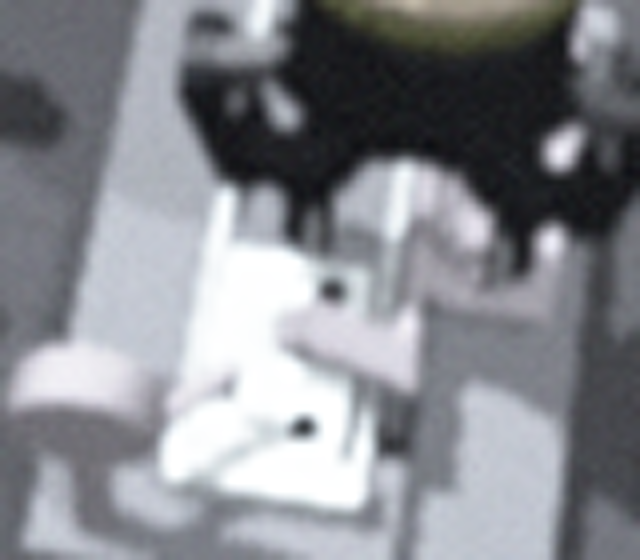

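Call:
move_arm(deltas=[[[-0.5, 0, 3], 0], [[-0.5, 0, 7], 0], [[-0.5, 0, 7], 0], [[-0.5, 0, 7], 0]])

```text
time: 9.9
tool_pos: [554.9, 147.8, 31.4]
tcp_rot: [-176.1, 87.8, -166.0]
ft_force: [-33.8, -6.4, 30.3]
finger_gap: 47.3
```

Call:
move_arm(deltas=[[[0, 0, -2], 0], [[0, 0, -4], 0], [[0, 0, -4], 0], [[0, 0, -4], 0]])

```text
time: 10.4
tool_pos: [552.9, 147.5, 32.9]
tcp_rot: [-176.0, 88.0, -165.9]
ft_force: [2.3, 2.4, 7.9]
finger_gap: 47.1
```

Call:
move_arm(deltas=[[[0, 0, -1.5], 0], [[-2, 0, -2], 0], [[-4, 0, -2.2], 0], [[-6, 0, -2.4], 0], [[-8, 0, -2.6], 0], [[-10, 0, -2.8], 0], [[-13, 0, -3], 0], [[-18, 0, -3], 0], [[-25, 0, -5], 0], [[-35, 0, -8], 0]])

```text
time: 11.65
tool_pos: [545.9, 146.4, 68.7]
tcp_rot: [-176.1, 88.0, -166.0]
ft_force: [-0.5, 0.1, 0.4]
finger_gap: 46.8
```

Call:
move_arm(deltas=[[[-10, 0, -5], 0], [[-25, 0, -15], 0], [[-45, 0, -25], 0], [[-70, 0, -30], 0], [[-90, 0, -33], 0], [[-100, 0, -33], 0], [[-100, 0, -33], 0]])

```text
time: 12.52
tool_pos: [517.4, 141.5, 170.5]
tcp_rot: [-175.9, 88.1, -165.8]
ft_force: [0.4, -0.6, -0.6]
finger_gap: 46.6
```

```bash
python3 - <<'E'
from h import *
s=r.sense();print(s['time'],s['tool_pos'],s['tcp_rot'],s['ft_force'])
im,d=snap('wrist','w5'); cv2.imwrite('pics/w5b.png',cv2.resize(im[:,:,::-1],(800,600)))
E
```

```text
12.525 [517.39920214 141.51795738 170.52818462] [-175.88598634   88.12509551 -165.78390852] [ 0.37246158 -0.58022877 -0.56623303]
```

View pics/w5b.png

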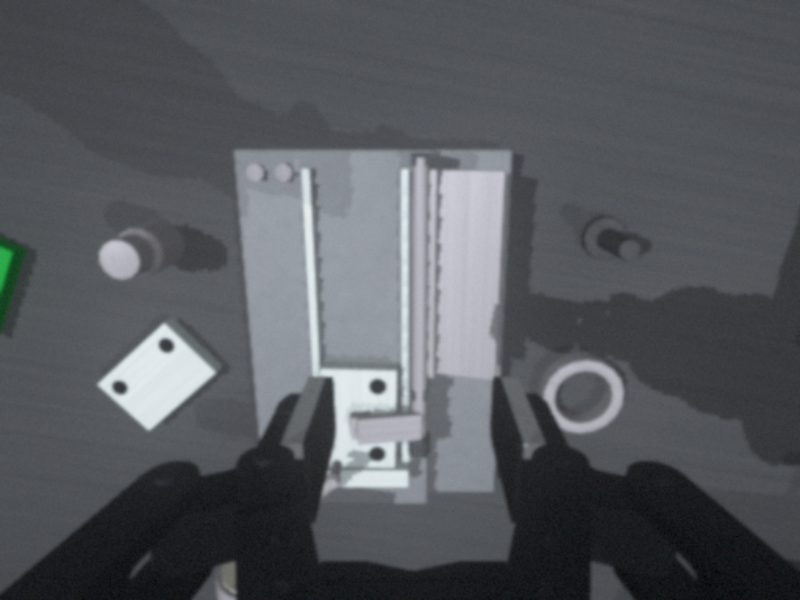

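```bash
python3 - <<'E'
from h import *
pts={(-110,-65,30):(234,150),(-100,-26,35):(307,169),(-100,26,35):(405,169),(-110,85,18):(512,150)}
A=np.array([k[:2] for k in pts],float);B=np.array([ray('wrist','w5',u*.64,v*.64,k[2])[:2] for k,(u,v) in pts.items()])
th,R,o=fit(A,B); print(np.degrees(th),o,((B-o)@R).round(1))
g=lambda u,v,z:(R.T@(ray('wrist','w5',u*.64,v*.64,z)[:2]-o)).round(1)
print('rear',g(350,368,42),'front',g(380,468,42),'stop',g(380,470,44))
for u,v in((498,372),(438,375)): print('tab front z54/45',g(u,v,54),g(u,v,45))
im,d,P=cloud('wrist','w5')
for n,u,v in(('foot top',390,430),('tab in',450,250),('tab out',498,250),('plate',345,400)): print(n,P[int(v*.64),int(u*.64)].round(1))
E
```

```text
10.004182016381243 [559.71165695 119.07977473] [[-109.7  -64. ]
 [-100.3  -25.3]
 [-100.3   25.6]
 [-109.7   83.7]]
rear [ 8.6 -5.6] front [73.5 10.2] stop [73.5 10.4]
tab front z54/45 [ 5.5 75.8] [ 9.6 77.4]
tab front z54/45 [ 7.3 43.5] [11.5 43.9]
foot top [598.4 142.6  51.4]
tab in [493.6 157.8  38.7]
tab out [488.  181.   46.2]
plate [589.8 114.3  41.7]
```

```bash
python3 - <<'E'
import cv2,numpy as np
im=cv2.imread('pics/w5.png'); cv2.imwrite('pics/w5c.png',cv2.resize(im[230:320,200:280],None,fx=6.5,fy=6.5,interpolation=cv2.INTER_NEAREST))
E
```

```text
(no output)
```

View pics/w5c.png

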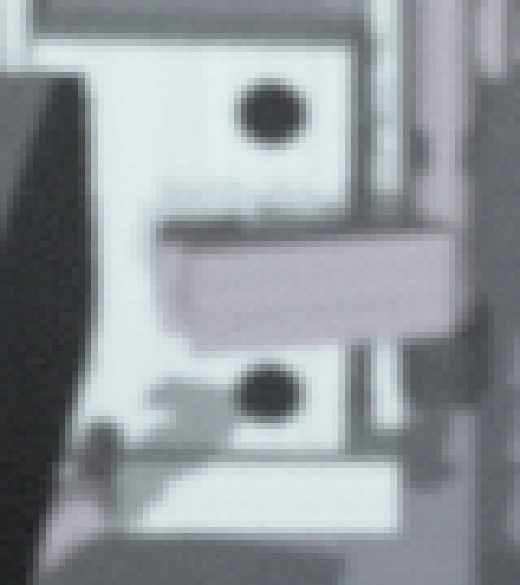

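```bash
python3 -c "
from bench import r
print(r.hand_in(), r.sense()['time'])"
```

```text
the job is handed in; nothing more can be done
the job is handed in; nothing more can be done
```

The plate is loaded fully home against the end stop, with the clip's foot down on it. I handed the job in after about 12.6 s of robot time.

**What I did:** I lowered one fingertip onto the tab, pressing it to roughly level. With the tab held down, the other fingertip pushed the plate about 58 mm along the channel, under the raised foot. I pushed until the position stopped changing while the force rose to about 34 N. Then I backed the pusher off about 2–3 mm with the tab still down, let the tab up, and retreated to about 170 mm above the table.

**Last checks:**
- **Plate position:** the final wrist picture puts the plate's front edge and the stop's face at the same place, both reading x = 73.5 mm. The thin dark line between them is about what the stop's 2 mm of extra height would show.
- **Clip:** the tab is back up and the foot lies on the plate.
- **Surroundings:** what the final wrist picture shows of the loose parts looks undisturbed, by eye only. The force on the tool is about zero.

**Readings that disagreed:**
- **Short camera readings:** the stop reads 73.5 mm against the stated 75 mm. The plate's rear edge reads 8.6 mm against 11 mm, about 10 mm once the stop's shortfall is allowed for. I put this down to camera error near the far end.
- **Tool lean and extra force:** the tool leaned about 2° during the last push, and the vertical force briefly reached 30 N. I think this was friction on the plate's edge. It fell back once I backed off.

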